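# Set the pumping valve of the jewellery coater two turns open

### The arm

A 6-joint arm with a two-finger parallel gripper is mounted at the origin on the work surface. World frame = base frame: x ahead of the robot, y to its left, z up, the work surface at z = 0. Lengths are in mm, angles in rad, forces in N, time in s.
With the tool pointing down it reaches from about 350 to 975 mm from the base axis. Payload 4.9 kg.
Tool frame: the origin (TCP) lies at the very end of the fingers, on their centre line; the grasp point (between the pads) lies arm.grasp_offset behind it (arm.grasp_offset is the distance from the TCP to the grasp point, in mm); z points along the fingers, y is the direction in which the jaws open and shut (so a half turn about z gives the same grasp; the last joint's range is limited). The gripper opens to 85 mm and grips with 20 to 120 N. Pads are 22 mm wide; open, the fingers measure 114 mm over their backs; the gripper's body (76 mm by 85 mm) begins 54 mm behind the grasp point. The pads swing forward as they close: fully open they stand 13 mm farther back than shut.
Start: joints at [-1.418, 0.053, 1.613, -0, 1.476, -0.119], TCP at [167.786, -602.038, 231.304] pointing down, gripper open.
Joint ranges: [-3.01, 3.01], [-1.01, 2.22], [0.06, 2.58], [-1.02, 4.17], [0.09, 2.62], [-3.14, 3.14]. Speed limits (rad/s): [2.57, 2.57, 3.14, 3.14, 3.14, 3.14].

### API

Orientations are given as a unit quaternion [x, y, z, w].
In Python, from cell import arm gives the robot as it stands.
- The arm moves only by the tool arm_command, never from a script. Its argument "motion" is a list of rows, each a list of 6 numbers: the shift along the world's x, y, z in mm, then the turn, a rotation vector about the world's x, y, z in degrees. A call has 1 to 10 rows; each row shifts and turns the commanded pose from where the row before left it; what a row does not reach is not made up. A row lasts 1/12 s, in which the tool goes at most 41.7 mm and 7.16 degrees, less where a joint would pass 70% of its speed; a pose out of reach is approached as far as the arm can. A call with a gripper value outside its range is refused whole. "claw" is the opening in per cent of the stroke, from 0 (shut) to 100 (fully open), set as the call begins (left out, the last holds). The fingers move at their own pace and stop on an object; "squeeze" is the grip in N (left out, the last holds). Time passes only in rows, so rows that do not move let the fingers close. It gives the time, the measured TCP pose, the force and the opening at its end, in the units of the state.
- arm.read_state(): the state, without advancing time (a new reading comes with each control period).
- arm.get_image(name): name is "side" or "top"; returns (picture, depth): 420x560x3 uint8, blue, green, red; 420x560 float32, mm along the optical axis (not along the pixel's ray), 0 where there is no reading.
- arm.get_calibration(name): a dict with "fx", "fy", "cx", "cy" (pixels), "R" (3x3) and "t" (3): a world point X has camera coordinates R X + t. Camera axes: x right, y down, z forward; pixel columns grow to the right and rows downward; lengths in mm; the calibration is good to about 2 mm. A picture is of the moment at which its call begins. get_calibration takes no time and is no camera call.
- arm.sign_off(): hands the job in, once; it reports no verdict.
The state is a dict: "clock": time; "joint_positions": joint angles; "qd": joint speeds; "joint_torque": joint torques, N m; "ee_pos": TCP position; "orientation": TCP orientation; "wrist_force": force on the tool from outside, world axes, zero at the start; "ft_torque": the same for the moment, N m; "gripper_width": opening from 0.0 (shut) to 1.0 (fully open).
Only numpy, scipy, OpenCV 4.12 (cv2) and the standard library are available. Lean on these libraries where they do the work, as an engineer would, in place of code of your own. Each camera call takes 0.05 s, during which the arm holds its last target. There are 200 camera calls.

### The job

Set the pumping valve beside the bell jar for a slow pump-down: turn its handwheel clockwise until the valve is fully shut against its stop, then back it off exactly two full turns from the stop. Finish with the gripper still closed on the wheel's upright crank handle, keeping the wheel still at that setting, ready to shut it again. Do not touch the glass jar, and leave the things lying on the bench where they are.

Things in the scene. Friction and masses are not known exactly. Their poses are not given: they have to be found in the camera images.
- wheel (a joint): angle of the valve's handwheel, rad: 0 = fully shut against its solid stop, growing as it opens, anticlockwise seen from above; 6.28 per turn, open end at 25.1 (four turns). It starts partly open, 1.5 to 6 rad. It turns evenly with about 4 N sideways at the handle and stays where it is left; at the stop it goes solid.
- wheel_axis (a point): vertical turning axis of the aluminium handwheel, at the middle of its rim, 204 mm above the bench. Three spokes; rim of 16 mm round bar at 60 mm radius (136 mm across in all, top 212 mm above the bench); hub 36 mm across, top at 215 mm. The wheel does not rise; only a 10 mm indicator spindle rises through the hub, 2.5 mm a turn (top 217 mm when shut, at most 227 mm).
- handle_grip (a point): middle of the crank handle: a black upright round bar, 20 to 22 mm across, 68 mm long (216 to 284 mm above the bench), standing on the wheel's rim 60 mm from the wheel axis. The point is on the bar's axis, 252 mm above the bench, and circles with the wheel.
- handle: the same crank handle; origin on its axis at its lower end, 216 mm above the bench, z up. It spins freely about its own axis on the rim, so a gripper that keeps its own direction can carry it round.
- valve: steel valve (108 mm across under the wheel, 150 mm bench flange) with its side tube and the collar under the jar, fixed as one set; origin on the bench under the wheel axis, z up, -y along the side tube to the jar. With the valve shut, the crank handle lies in this frame's +x direction from the wheel axis. A gauge box on the tube, 155 mm from the axis, reaches 169 mm above the bench.
- bell_jar: glass bell jar, 184 mm across (rubber foot ring 202 mm), on its collar (240 mm across) 315 mm from the wheel axis, hoops hanging inside; origin at the centre of its underside, 116 mm above the bench; its knob's top is 280 mm above the bench. Not to be touched.
- tray: bystander: white tray of gold hoops, 150 x 200 mm, 22 mm high; origin at the centre of its underside. It lies loose.
- bottle: bystander: white bottle 60 mm across, 150 mm high; origin at the centre of its underside. It stands loose.
- tweezers: bystander: steel tweezers 135 mm long, 9 mm high, along their x axis; origin underneath at the middle. Loose.
- clamp_ring: bystander: aluminium clamp ring, 60 mm outside, 42 mm inside, 14 mm high, lying flat; origin at the centre of its underside. Loose.

How it is judged (in metres and radians):
On the way:
1. the valve is fully shut: wheel against its stop (within 3 degrees) (value of joint wheel below 0.052 rad), for 0.2 s.
At the end, for the whole second after the job is handed in: The wheel stands still two full turns open from its stop (12.57 rad, within 10 degrees), and the gripper is closed on the crank handle: the fingers press it with more than 5 N and the point between the finger pads lies within 32 mm (22 mm sideways) of the middle of the handle (value of joint wheel between 12.39 and 12.74 rad and velocity of joint wheel between -0.05 and 0.05 rad/s and contact force between the fingers and handle above 5 N and distance between the grasp point and handle_grip below 0.032 m and horizontal distance between the grasp point and handle_grip below 0.022 m); the arm keeps its last pose, push and grip.
It fails at once if the robot touches the bell jar (contact force between any of the arm, the fingers and bell_jar above 1 N).
It fails at once if a thing lying on the bench is shifted by more than 15 mm (distance of any of tray, bottle, tweezers, clamp_ring from where it was at the start of the episode above 0.015 m).
It also fails if it takes over 72 s, if anything falls off the work surface, if the arm or the gripper's body presses on something with over 40 N, if the wrist force passes 120 N, or if a joint passes its speed limit or range.

## Working session

There is one attempt and no reset: what is moved stays moved. The work goes in short steps, Python scripts to look and compute and a tool call to move; the robot and the scene stay as the last step left them, time stands still between calls to the robot, and variables do not carry over. Pictures are saved under pics/ and viewed, about 8 in all and at most 12, crops included, and the job is handed in when it is done.

Besides the shell and the picture viewer there is one more tool, called after "Emit:" by a JSON object that holds its "op" and its "data", one argument or row to a line. arm_command: Moves the arm, as the interface text tells. Its arguments: {"type":"object","properties":{"motion":{"type":"array"},"claw":{"type":"number"},"squeeze":{"type":"number"}},"required":["motion"]}

```bash
ls; mkdir -p pics
python3 - <<'E'
from cell import arm
import cv2,numpy as np
print(arm.grasp_offset,arm.read_state())
for n in("top","side"):
    p,d=arm.get_image(n); cv2.imwrite(f"pics/{n}0.png",p); np.save(f"pics/{n}0.npy",d); print(n,arm.get_calibration(n))
E
```

```text
pics
18.700000000000003 {'clock': 0.0, 'joint_positions': array([-1.41800945e+00,  5.33498135e-02,  1.61430087e+00,  1.17718450e-05,
        1.47601481e+00, -1.18970613e-01]), 'qd': array([ 0.0011783 , -0.00046753, -0.00111309, -0.0005388 ,  0.00065451,
       -0.00074354]), 'joint_torque': array([ 9.18160440e-04, -3.93683410e+01, -3.70174026e+01, -3.44750208e-05,
        7.13213172e-03,  8.12741490e-06]), 'ee_pos': array([ 167.69028403, -601.43019451,  230.06329534]), 'orientation': array([ 9.90782222e-01,  1.35460379e-01, -1.16649870e-05, -1.03636978e-03]), 'wrist_force': array([0.27985014, 1.16048191, 0.50053423]), 'ft_torque': array([0.02234761, 0.02639517, 0.02769128]), 'gripper_width': 0.9995743338126094}
top {'fx': 431.0912844789782, 'fy': 431.0912844789782, 'cx': 273.24355750719985, 'cy': 202.53749584569934, 'R': array([[-0.01479648, -0.99961811,  0.0233388 ],
       [-0.99000174,  0.01137154, -0.140596  ],
       [ 0.14027691, -0.02518578, -0.98979193]]), 't': array([  81.59533839,  543.50032882, 1301.33234098])}
side {'fx': 512.4438462627161, 'fy': 512.4438462627161, 'cx': 277.07827915201483, 'cy': 210.754866278386, 'R': array([[-0.83815645, -0.54530475,  0.01168265],
       [-0.41997721,  0.63156003, -0.65172929],
       [ 0.34801278, -0.55115756, -0.75836169]]), 't': array([ 505.2251615 ,  272.69650965, 1267.41902542])}
```

View pics/top0.png

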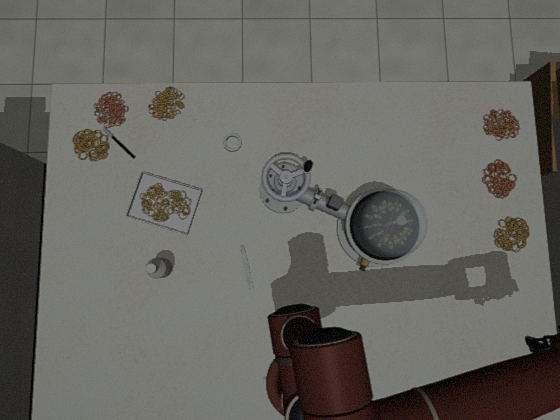

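View pics/side0.png

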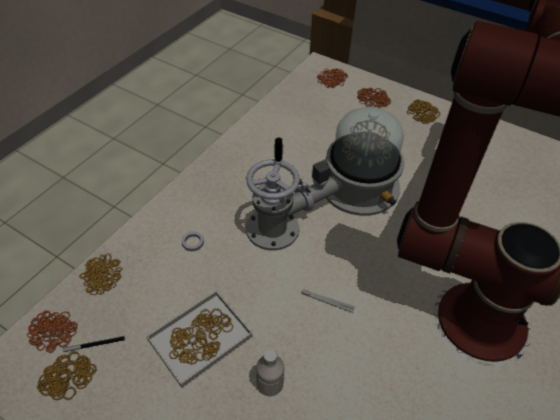

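```bash
cat > h.py <<'E'
from cell import arm
import cv2,numpy as np
from scipy.optimize import least_squares
def cloud(n,d):
    c=arm.get_calibration(n);v,u=np.mgrid[:420,:560]
    P=np.stack([(u-c['cx'])/c['fx']*d,(v-c['cy'])/c['fy']*d,d],-1)-c['t']
    return P@c['R']
def ray(n,u,v,z):
    c=arm.get_calibration(n);r=np.array([(u-c['cx'])/c['fx'],(v-c['cy'])/c['fy'],1])@c['R']
    o=-c['R'].T@c['t'];return o+r*(z-o[2])/r[2]
E
python3 - <<'E'
from h import *
for n,(u0,u1,v0,v1) in {"top":(255,325,145,215),"side":(240,305,130,210)}.items():
    p=cv2.imread(f"pics/{n}0.png");d=np.load(f"pics/{n}0.npy");C=cloud(n,d)
    X=C[v0:v1,u0:u1].reshape(-1,3);g=p[v0:v1,u0:u1].max(2).ravel()
    h=X[(g<50)&(X[:,2]>222)&(X[:,2]<295)]
    print(n,"handle",len(h),h.mean(0),h.min(0),h.max(0), np.median(h,0))
    r=X[(X[:,2]>200)&(X[:,2]<216)&(g>60)]
    f=lambda q:np.hypot(r[:,0]-q[0],r[:,1]-q[1])-60
    s=least_squares(f,[*np.median(r,0)[:2]],loss='soft_l1',f_scale=4);print("wheel",len(r),s.x,r.mean(0),np.median(abs(s.fun)))
for a in((385,225),):print("jar",ray("top",*a,250))
p=cv2.imread("pics/top0.png")[130:270,240:440];cv2.imwrite("pics/c0.png",cv2.resize(p,None,fx=4,fy=4))
E
```

```text
top handle 76 [607.22311208 -10.06315816 271.13177985] [599.68697839 -20.37458516 223.25849503] [619.29349403  -2.13666746 288.80126405] [606.04774688  -9.72008323 281.47751766]
wheel 975 [589.38567048  44.0325379 ] [588.37586141  45.13686096 210.79518774] 5.396437874809763
side handle 151 [607.17433247  -5.60552535 259.36802315] [597.97186509 -16.32433166 223.05187232] [617.68260394   1.06029303 288.76478548] [606.42609173  -5.3711534  260.97582962]
wheel 951 [587.24066486  47.18202478] [585.84020844  50.37238808 210.91598575] 4.623676141048705
jar [ 451.98469716 -210.35799902  250.        ]
```

View pics/c0.png

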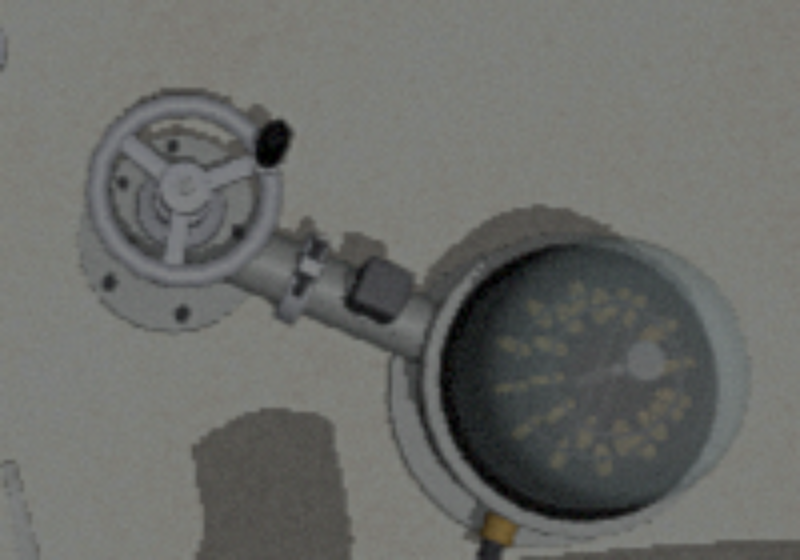

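Run:
```python
from h import *
for n,b,(u0,u1,v0,v1) in (("top",0,(255,325,145,215)),("side",0,(240,305,130,210))):
    p=cv2.imread(f"pics/{n}0.png");d=np.load(f"pics/{n}0.npy");C=cloud(n,d)
    c=arm.get_calibration(n);print(n,"cam",-c['R'].T@c['t'])
    X=C[v0:v1,u0:u1].reshape(-1,3);g=p[v0:v1,u0:u1].max(2).ravel()
    q=np.array([588,45.])
    for i in range(15):
        rr=np.hypot(*(X[:,:2]-q).T);r=X[(X[:,2]>192)&(X[:,2]<216)&(rr>48)&(rr<72)]
        q=least_squares(lambda q:np.hypot(r[:,0]-q[0],r[:,1]-q[1])-60,q,loss='soft_l1',f_scale=3).x
    print("wheel",q,len(r),r[:,2].max())
    for lo,hi in((222,245),(245,265),(265,280),(279,295)):
        h=X[(g<50)&(X[:,2]>lo)&(X[:,2]<hi)];print(lo,hi,len(h),h.mean(0).round(1))
print("rim centre ray",ray("top",286,176.75,206), "handle top ray",ray("top",308.2,164.5,284))
# collar/jar rays
s=np.load("pics/top0.npy");C=cloud("top",s);m=(C[...,2]>100)&(C[...,2]<125)&(C[...,1]<-80)&(C[...,1]>-400)&(C[...,0]>330)
print(C[m].mean(0),C[m].min(0),C[m].max(0))
```

```text
top cam [ 356.72672214  108.15880794 1362.55788366]
wheel [589.28008595  43.85259654] 728 215.94350359901063
222 245 10 [603.1  -8.9 235.5]
245 265 12 [603.8  -7.5 255.7]
265 280 15 [604.3  -8.6 272. ]
279 295 39 [610.4 -11.7 284.7]
side cam [  96.90602749  801.82504104 1132.98396352]
wheel [587.04960786  47.85529312] 742 215.9795383984161
222 245 46 [606.4  -4.8 234.6]
245 265 38 [606.9  -4.6 255.4]
265 280 34 [607.1  -5.3 272.3]
279 295 35 [608.6  -8.  284.9]
rim centre ray [591.48416678  42.76998244 206.        ] handle top ray [607.08003801 -10.41856071 284.        ]
[ 445.2808707  -188.17261353  117.22286047] [ 353.44068369 -321.36433623  103.91519193] [574.1122351  -80.05189952 124.93176179]
```

The handle is near (609,-10), the wheel axis near (589,45), and the jar near (467,-245) with its top at 280. From those, the wheel stands at about 5.5 rad. I'll raise the tool above jar height first, then cross over.

Emit:
{"op": "arm_command", "data": {
  "motion": [
    [0,0,38,0,0,0],
    [0,0,38,0,0,0],
    [0,0,38,0,0,0],
    [0,0,38,0,0,0],
    [0,0,38,0,0,0],
    [0,0,0,0,0,0]
  ],
  "claw": 100,
  "squeeze": 50
}}

```text
clock: 0.6
ee_pos: [168.1, -603.6, 431.7]
orientation: [0.991, 0.135, 0.0, 0.007]
wrist_force: [1.0, -0.0, 2.9]
gripper_width: 1.0
```

Emit:
{"op": "arm_command", "data": {
  "motion": [
    [18,24,0,0,0,0],
    [18,24,0,0,0,0],
    [18,24,0,0,0,0],
    [18,24,0,0,0,0],
    [18,24,0,0,0,0],
    [18,24,0,0,0,0],
    [18,24,0,0,0,0],
    [18,24,0,0,0,0],
    [18,24,0,0,0,0],
    [18,24,0,0,0,0]
  ]
}}

```text
clock: 1.43
ee_pos: [348.3, -360.6, 420.6]
orientation: [0.991, 0.135, -0.0, -0.0]
wrist_force: [-0.7, -0.6, 0.5]
gripper_width: 1.001
```

Emit:
{"op": "arm_command", "data": {
  "motion": [
    [18,24,0,0,0,0],
    [18,24,0,0,0,0],
    [18,24,0,0,0,0],
    [18,24,0,0,0,0],
    [18,24,0,0,0,0],
    [18,24,0,0,0,0],
    [18,24,0,0,0,0],
    [18,24,0,0,0,0],
    [18,24,0,0,0,0],
    [18,24,0,0,0,0]
  ]
}}

```text
clock: 2.27
ee_pos: [528.4, -120.6, 420.5]
orientation: [0.991, 0.136, -0.0, -0.0]
wrist_force: [0.1, -1.1, -0.1]
gripper_width: 1.0
```

Emit:
{"op": "arm_command", "data": {
  "motion": [
    [18,24,0,0,0,0],
    [18,24,0,0,0,0],
    [18,24,0,0,0,0],
    [18,24,0,0,0,0],
    [9,16,0,0,0,0],
    [0,0,0,0,0,0],
    [0,0,0,0,0,0]
  ]
}}

```text
clock: 2.85
ee_pos: [608.8, -9.4, 420.2]
orientation: [0.991, 0.136, -0.001, -0.0]
wrist_force: [0.3, 0.0, -0.4]
gripper_width: 1.001
```

Emit:
{"op": "arm_command", "data": {
  "motion": [
    [0,0,-30,0,0,0],
    [0,0,-30,0,0,0],
    [0,0,-30,0,0,0],
    [0,0,-20,0,0,0],
    [0,0,0,0,0,0]
  ]
}}

```text
clock: 3.27
ee_pos: [605.8, -11.0, 304.7]
orientation: [0.991, 0.135, -0.005, -0.001]
wrist_force: [0.0, 0.5, -1.7]
gripper_width: 0.997
```

Run:
```python
from h import *
p,_=arm.get_image("side");q,_=arm.get_image("top")
cv2.imwrite("pics/s1.png",np.hstack([cv2.resize(p[60:260,180:380],(400,400)),cv2.resize(q[90:290,190:390],(400,400))]))
```

```text
(no output)
```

View pics/s1.png

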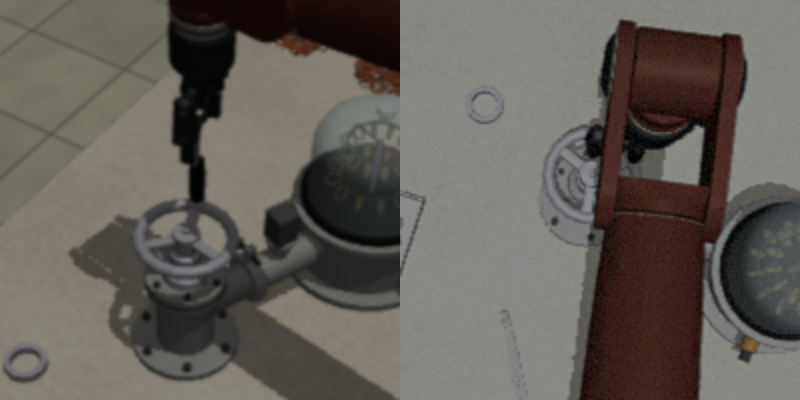

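The left crop shows the open fingers around (190,135), directly above the black handle top at about (196,160). Next I'll descend, then close.

Emit:
{"op": "arm_command", "data": {
  "motion": [
    [0,0,-15,0,0,0],
    [0,0,-15,0,0,0],
    [0,0,-15,0,0,0],
    [0,0,-15,0,0,0],
    [0,0,-14,0,0,0],
    [0,0,0,0,0,0],
    [0,0,0,0,0,0]
  ]
}}

```text
clock: 3.95
ee_pos: [608.0, -9.9, 235.3]
orientation: [0.991, 0.136, -0.002, -0.0]
wrist_force: [0.1, 0.1, 0.9]
gripper_width: 1.004
```

Emit:
{"op": "arm_command", "data": {
  "motion": [
    [0,0,0,0,0,0],
    [0,0,0,0,0,0],
    [0,0,0,0,0,0],
    [0,0,0,0,0,0],
    [0,0,0,0,0,0],
    [0,0,0,0,0,0],
    [0,0,0,0,0,0],
    [0,0,0,0,0,0],
    [0,0,0,0,0,0],
    [0,0,0,0,0,0]
  ],
  "claw": 0
}}

```text
clock: 4.78
ee_pos: [609.4, -11.3, 238.3]
orientation: [0.991, 0.135, 0.001, 0.001]
wrist_force: [1.7, -5.4, 2.2]
gripper_width: 0.22
```

Gripped (opening 0.22, about the bar's width). I'll work out the circle steps.

```bash
cat >> h.py <<'E'
def rows(a0,step,n,c=(589,45),start=None,R=60,dec=1):
    cx=np.array(start if start is not None else [c[0]+R*np.cos(np.radians(a0)),c[1]+R*np.sin(np.radians(a0))],float)
    o=[]
    for k in range(1,n+1):
        a=np.radians(a0+k*step);t=np.array([c[0]+R*np.cos(a),c[1]+R*np.sin(a)])
        d=np.round(t-cx,dec);cx=cx+d;o.append([float(d[0]),float(d[1]),0,0,0,0])
    for i in range(0,n,10):print(o[i:i+10])
E
python3 -c "
from h import *
rows(-70,-10,30,dec=0)
s=arm.read_state();print(s['ee_pos'],s['wrist_force'])"
```

```text
[[-10.0, -3.0, 0, 0, 0, 0], [-11.0, -1.0, 0, 0, 0, 0], [-10.0, 1.0, 0, 0, 0, 0], [-10.0, 3.0, 0, 0, 0, 0], [-10.0, 4.0, 0, 0, 0, 0], [-8.0, 6.0, 0, 0, 0, 0], [-7.0, 8.0, 0, 0, 0, 0], [-6.0, 8.0, 0, 0, 0, 0], [-5.0, 10.0, 0, 0, 0, 0], [-3.0, 10.0, 0, 0, 0, 0]]
[[-1.0, 10.0, 0, 0, 0, 0], [1.0, 11.0, 0, 0, 0, 0], [3.0, 10.0, 0, 0, 0, 0], [5.0, 9.0, 0, 0, 0, 0], [6.0, 9.0, 0, 0, 0, 0], [7.0, 7.0, 0, 0, 0, 0], [8.0, 6.0, 0, 0, 0, 0], [10.0, 5.0, 0, 0, 0, 0], [10.0, 2.0, 0, 0, 0, 0], [10.0, 1.0, 0, 0, 0, 0]]
[[11.0, -1.0, 0, 0, 0, 0], [10.0, -2.0, 0, 0, 0, 0], [9.0, -5.0, 0, 0, 0, 0], [9.0, -6.0, 0, 0, 0, 0], [7.0, -7.0, 0, 0, 0, 0], [6.0, -9.0, 0, 0, 0, 0], [5.0, -9.0, 0, 0, 0, 0], [3.0, -10.0, 0, 0, 0, 0], [0.0, -11.0, 0, 0, 0, 0], [-0.0, -10.0, 0, 0, 0, 0]]
[609.41430884 -11.3038963  238.27553437] [ 1.73534554 -5.41863705  2.21962635]
```

Emit:
{"op": "arm_command", "data": {
  "motion": [
    [-10,-3,0,0,0,0],
    [-11,-1,0,0,0,0],
    [-10,1,0,0,0,0],
    [-10,3,0,0,0,0],
    [-10,4,0,0,0,0],
    [0,0,0,0,0,0]
  ]
}}

```text
clock: 5.28
ee_pos: [556.7, -5.6, 238.2]
orientation: [0.991, 0.136, -0.0, -0.0]
wrist_force: [-4.0, -0.8, 4.2]
gripper_width: 0.217
```

Emit:
{"op": "arm_command", "data": {
  "motion": [
    [-8,6,0,0,0,0],
    [-7,8,0,0,0,0],
    [-6,8,0,0,0,0],
    [-5,10,0,0,0,0],
    [-3,10,0,0,0,0],
    [0,0,0,0,0,0]
  ]
}}

```text
clock: 5.78
ee_pos: [529.3, 37.8, 238.2]
orientation: [0.991, 0.136, 0.001, -0.001]
wrist_force: [1.4, 3.6, 4.6]
gripper_width: 0.219
```

Forces are only a few N, so the circle centre is right.

Emit:
{"op": "arm_command", "data": {
  "motion": [
    [-1,10,0,0,0,0],
    [1,11,0,0,0,0],
    [3,10,0,0,0,0],
    [5,9,0,0,0,0],
    [6,9,0,0,0,0],
    [0,0,0,0,0,0]
  ]
}}

```text
clock: 6.28
ee_pos: [544.8, 85.8, 238.2]
orientation: [0.991, 0.136, 0.002, 0.0]
wrist_force: [5.0, -0.9, 2.9]
gripper_width: 0.223
```

Emit:
{"op": "arm_command", "data": {
  "motion": [
    [7,7,0,0,0,0],
    [8,6,0,0,0,0],
    [10,5,0,0,0,0],
    [10,2,0,0,0,0],
    [10,1,0,0,0,0],
    [0,0,0,0,0,0]
  ]
}}

```text
clock: 6.78
ee_pos: [589.6, 105.1, 238.2]
orientation: [0.991, 0.135, 0.001, 0.001]
wrist_force: [2.5, -4.7, 4.5]
gripper_width: 0.22
```

Emit:
{"op": "arm_command", "data": {
  "motion": [
    [11,-1,0,0,0,0],
    [10,-2,0,0,0,0],
    [9,-5,0,0,0,0],
    [9,-6,0,0,0,0],
    [7,-7,0,0,0,0],
    [0,0,0,0,0,0]
  ]
}}

```text
clock: 7.28
ee_pos: [634.6, 83.9, 238.2]
orientation: [0.991, 0.135, -0.0, 0.0]
wrist_force: [0.3, -3.7, 5.5]
gripper_width: 0.22
```

Emit:
{"op": "arm_command", "data": {
  "motion": [
    [6,-9,0,0,0,0],
    [5,-9,0,0,0,0],
    [3,-10,0,0,0,0],
    [0,0,0,0,0,0],
    [0,0,0,0,0,0]
  ]
}}

```text
clock: 7.7
ee_pos: [647.9, 56.2, 238.2]
orientation: [0.991, 0.135, -0.001, 0.0]
wrist_force: [-3.2, -3.3, 6.2]
gripper_width: 0.221
```

Emit:
{"op": "arm_command", "data": {
  "motion": [
    [0.7,-5.2,0,0,0,0],
    [0.2,-5.2,0,0,0,0],
    [-0.2,-5.2,0,0,0,0],
    [-0.7,-5.2,0,0,0,0],
    [0,0,0,0,0,0]
  ]
}}

```text
clock: 8.12
ee_pos: [648.3, 36.7, 238.2]
orientation: [0.991, 0.136, 0.001, -0.001]
wrist_force: [1.0, 0.1, 5.8]
gripper_width: 0.222
```

Emit:
{"op": "arm_command", "data": {
  "motion": [
    [-0.5,-2.6,0,0,0,0],
    [-0.7,-2.6,0,0,0,0],
    [0,0,0,0,0,0]
  ]
}}

```text
clock: 8.37
ee_pos: [647.4, 31.8, 238.2]
orientation: [0.991, 0.136, 0.001, -0.001]
wrist_force: [1.4, 1.3, 5.5]
gripper_width: 0.221
```

Emit:
{"op": "arm_command", "data": {
  "motion": [
    [-0.7,-2.5,0,0,0,0],
    [-0.8,-2.5,0,0,0,0],
    [0,0,0,0,0,0]
  ]
}}

```text
clock: 8.62
ee_pos: [645.9, 26.5, 238.2]
orientation: [0.991, 0.136, 0.001, -0.001]
wrist_force: [2.5, 1.3, 5.2]
gripper_width: 0.219
```

Emit:
{"op": "arm_command", "data": {
  "motion": [
    [-0.9,-2.5,0,0,0,0],
    [-1.0,-2.4,0,0,0,0],
    [0,0,0,0,0,0]
  ]
}}

```text
clock: 8.87
ee_pos: [644.0, 21.3, 238.2]
orientation: [0.991, 0.136, 0.001, -0.0]
wrist_force: [2.4, 1.7, 5.6]
gripper_width: 0.22
```

Emit:
{"op": "arm_command", "data": {
  "motion": [
    [-0.6,-1.4,0,0,0,0],
    [-0.6,-1.4,0,0,0,0],
    [0,0,0,0,0,0]
  ]
}}

```text
clock: 9.12
ee_pos: [643.6, 20.4, 238.2]
orientation: [0.991, 0.136, 0.003, -0.002]
wrist_force: [5.6, 6.3, 3.3]
gripper_width: 0.224
```

The reading has stalled near -24°, close to the -23° I predicted. I'll push gently to confirm the stop.

Emit:
{"op": "arm_command", "data": {
  "motion": [
    [-0.9,-1.8,0,0,0,0],
    [-0.9,-1.8,0,0,0,0],
    [0,0,0,0,0,0]
  ]
}}

```text
clock: 9.37
ee_pos: [643.5, 20.2, 238.3]
orientation: [0.991, 0.137, 0.006, -0.005]
wrist_force: [14.2, 16.6, 1.2]
gripper_width: 0.218
```

Emit:
{"op": "arm_command", "data": {
  "motion": [
    [-0.9,-1.8,0,0,0,0],
    [-0.9,-1.8,0,0,0,0],
    [0,0,0,0,0,0],
    [0,0,0,0,0,0],
    [0,0,0,0,0,0]
  ]
}}

```text
clock: 9.78
ee_pos: [643.4, 20.0, 238.3]
orientation: [0.99, 0.138, 0.008, -0.008]
wrist_force: [21.1, 27.3, 0.1]
gripper_width: 0.22
```

Solid at the stop: 35 N pushed with no motion, shut at TCP (643.5, 20.2), angle -24.4°. The next step is to relieve the push and plan the two turns. The handle should end at this same spot.

Emit:
{"op": "arm_command", "data": {
  "motion": [
    [2,4,0,0,0,0],
    [2,5,0,0,0,0],
    [0,0,0,0,0,0]
  ]
}}

```text
clock: 10.03
ee_pos: [643.9, 21.2, 238.2]
orientation: [0.991, 0.136, 0.002, 0.0]
wrist_force: [6.1, 2.8, 3.9]
gripper_width: 0.218
```

```bash
python3 -c "
from h import *
s=arm.read_state();print(s['ee_pos'],s['wrist_force'])
rows(-24.4,12,30)"
```

```text
[643.88203214  21.18505499 238.22524933] [6.11646684 2.77197885 3.87443592]
[[4.0, 11.9, 0, 0, 0, 0], [1.4, 12.5, 0, 0, 0, 0], [-1.3, 12.5, 0, 0, 0, 0], [-3.8, 11.9, 0, 0, 0, 0], [-6.2, 10.9, 0, 0, 0, 0], [-8.3, 9.4, 0, 0, 0, 0], [-10.1, 7.4, 0, 0, 0, 0], [-11.4, 5.2, 0, 0, 0, 0], [-12.3, 2.7, 0, 0, 0, 0], [-12.5, 0.1, 0, 0, 0, 0]]
[[-12.3, -2.5, 0, 0, 0, 0], [-11.5, -5.0, 0, 0, 0, 0], [-10.2, -7.3, 0, 0, 0, 0], [-8.4, -9.3, 0, 0, 0, 0], [-6.4, -10.8, 0, 0, 0, 0], [-3.9, -11.9, 0, 0, 0, 0], [-1.4, -12.5, 0, 0, 0, 0], [1.2, -12.5, 0, 0, 0, 0], [3.8, -11.9, 0, 0, 0, 0], [6.2, -10.9, 0, 0, 0, 0]]
[[8.3, -9.4, 0, 0, 0, 0], [10.1, -7.5, 0, 0, 0, 0], [11.4, -5.1, 0, 0, 0, 0], [12.3, -2.7, 0, 0, 0, 0], [12.5, -0.1, 0, 0, 0, 0], [12.3, 2.5, 0, 0, 0, 0], [11.5, 5.0, 0, 0, 0, 0], [10.2, 7.3, 0, 0, 0, 0], [8.5, 9.3, 0, 0, 0, 0], [6.3, 10.8, 0, 0, 0, 0]]
```

Emit:
{"op": "arm_command", "data": {
  "motion": [
    [4.0,11.9,0,0,0,0],
    [1.4,12.5,0,0,0,0],
    [-1.3,12.5,0,0,0,0],
    [-3.8,11.9,0,0,0,0],
    [-6.2,10.9,0,0,0,0],
    [-8.3,9.4,0,0,0,0],
    [-10.1,7.4,0,0,0,0],
    [-11.4,5.2,0,0,0,0],
    [-12.3,2.7,0,0,0,0],
    [-12.5,0.1,0,0,0,0]
  ]
}}

```text
clock: 10.87
ee_pos: [582.5, 104.7, 238.2]
orientation: [0.991, 0.136, 0.001, 0.0]
wrist_force: [4.7, -3.1, 5.5]
gripper_width: 0.216
```

Emit:
{"op": "arm_command", "data": {
  "motion": [
    [-12.3,-2.5,0,0,0,0],
    [-11.5,-5.0,0,0,0,0],
    [-10.2,-7.3,0,0,0,0],
    [-8.4,-9.3,0,0,0,0],
    [-6.4,-10.8,0,0,0,0],
    [-3.9,-11.9,0,0,0,0],
    [-1.4,-12.5,0,0,0,0],
    [1.2,-12.5,0,0,0,0],
    [3.8,-11.9,0,0,0,0],
    [6.2,-10.9,0,0,0,0]
  ]
}}

```text
clock: 11.7
ee_pos: [539.3, 10.9, 238.2]
orientation: [0.991, 0.136, 0.001, -0.002]
wrist_force: [3.4, 6.7, 5.4]
gripper_width: 0.219
```

Emit:
{"op": "arm_command", "data": {
  "motion": [
    [8.3,-9.4,0,0,0,0],
    [10.1,-7.5,0,0,0,0],
    [11.4,-5.1,0,0,0,0],
    [12.3,-2.7,0,0,0,0],
    [12.5,-0.1,0,0,0,0],
    [12.3,2.5,0,0,0,0],
    [11.5,5.0,0,0,0,0],
    [10.2,7.3,0,0,0,0],
    [8.5,9.3,0,0,0,0],
    [6.3,10.8,0,0,0,0]
  ]
}}

```text
clock: 12.53
ee_pos: [642.7, 18.5, 238.2]
orientation: [0.991, 0.135, -0.001, 0.001]
wrist_force: [-2.8, -3.3, 8.5]
gripper_width: 0.221
```

Emit:
{"op": "arm_command", "data": {
  "motion": [
    [0,0,0,0,0,0],
    [0,0,0,0,0,0]
  ]
}}

```text
clock: 12.7
ee_pos: [643.7, 20.8, 238.2]
orientation: [0.991, 0.136, 0.001, -0.0]
wrist_force: [4.3, 2.7, 4.8]
gripper_width: 0.218
```

One full turn came out clean. Now the second, identical one.

Emit:
{"op": "arm_command", "data": {
  "motion": [
    [4.0,11.9,0,0,0,0],
    [1.4,12.5,0,0,0,0],
    [-1.3,12.5,0,0,0,0],
    [-3.8,11.9,0,0,0,0],
    [-6.2,10.9,0,0,0,0],
    [-8.3,9.4,0,0,0,0],
    [-10.1,7.4,0,0,0,0],
    [-11.4,5.2,0,0,0,0],
    [-12.3,2.7,0,0,0,0],
    [-12.5,0.1,0,0,0,0]
  ]
}}

```text
clock: 13.53
ee_pos: [582.5, 104.7, 238.2]
orientation: [0.991, 0.136, 0.001, 0.0]
wrist_force: [4.8, -2.8, 5.0]
gripper_width: 0.221
```

Emit:
{"op": "arm_command", "data": {
  "motion": [
    [-12.3,-2.5,0,0,0,0],
    [-11.5,-5.0,0,0,0,0],
    [-10.2,-7.3,0,0,0,0],
    [-8.4,-9.3,0,0,0,0],
    [-6.4,-10.8,0,0,0,0],
    [-3.9,-11.9,0,0,0,0],
    [-1.4,-12.5,0,0,0,0],
    [1.2,-12.5,0,0,0,0],
    [3.8,-11.9,0,0,0,0],
    [6.2,-10.9,0,0,0,0]
  ]
}}

```text
clock: 14.37
ee_pos: [539.3, 11.0, 238.1]
orientation: [0.991, 0.136, 0.001, -0.002]
wrist_force: [3.5, 7.0, 5.5]
gripper_width: 0.218
```

Emit:
{"op": "arm_command", "data": {
  "motion": [
    [8.3,-9.4,0,0,0,0],
    [10.1,-7.5,0,0,0,0],
    [11.4,-5.1,0,0,0,0],
    [12.3,-2.7,0,0,0,0],
    [12.5,-0.1,0,0,0,0],
    [12.3,2.5,0,0,0,0],
    [11.5,5.0,0,0,0,0],
    [10.2,7.3,0,0,0,0],
    [8.5,9.3,0,0,0,0],
    [6.3,10.8,0,0,0,0]
  ]
}}

```text
clock: 15.2
ee_pos: [642.7, 18.6, 238.2]
orientation: [0.991, 0.135, -0.001, 0.001]
wrist_force: [-2.9, -4.6, 8.0]
gripper_width: 0.222
```

Emit:
{"op": "arm_command", "data": {
  "motion": [
    [0,0,0,0,0,0],
    [0,0,0,0,0,0],
    [0,0,0,0,0,0],
    [0,0,0,0,0,0],
    [0,0,0,0,0,0],
    [0,0,0,0,0,0]
  ]
}}

```text
clock: 15.7
ee_pos: [643.5, 20.4, 238.2]
orientation: [0.991, 0.135, 0.002, -0.0]
wrist_force: [5.5, 1.6, 5.5]
gripper_width: 0.217
```

Run:
```python
from h import *
p,d=arm.get_image("side");q,_=arm.get_image("top");s=arm.read_state();print(s['ee_pos'],s['wrist_force'],s['qd'].round(4),s['gripper_width'])
cv2.imwrite("pics/s2.png",np.hstack([cv2.resize(p[60:260,180:380],(400,400)),cv2.resize(q[90:290,190:390],(400,400))]))
for n,i in(("side",p),("top",q)):print(n,[(x,int(cv2.absdiff(i,cv2.imread(f"pics/{n}0.png"))[b].max())) for x,b in ((("ring",np.s_[225:255,175:210]),("tray",np.s_[290:385,145:255]),("bottle",np.s_[345:400,250:290]),("tweez",np.s_[285:315,298:358])) if n=="side" else (("ring",np.s_[130:155,220:245]),("tray",np.s_[170:240,125:205]),("bottle",np.s_[245:282,142:176])))])
```

```text
[643.5397764   20.37703766 238.20314211] [4.71933877 0.73870103 5.37130415] [ 0.0021  0.0002 -0.0005 -0.0028 -0.0009 -0.0007] 0.22144768072606222
side [('ring', 10), ('tray', 9), ('bottle', 9), ('tweez', 58)]
top [('ring', 19), ('tray', 24), ('bottle', 19)]
```

View pics/s2.png

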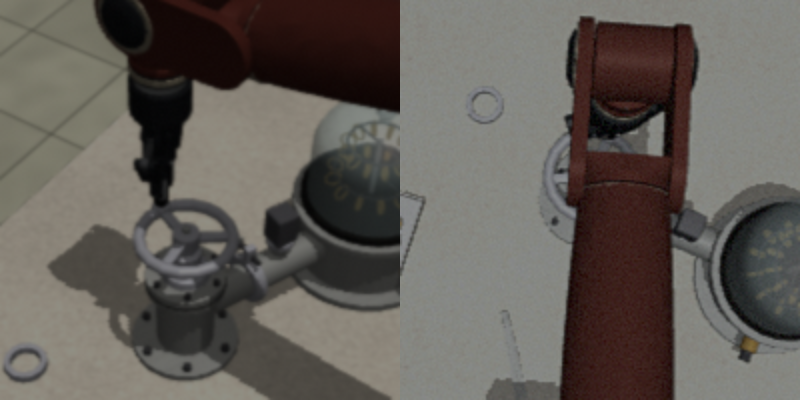

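The left crop shows the gripper closed on the handle at about (160,200) with the wheel below it. The bench things look unmoved, and the only difference, near the tweezers, looks like arm shadow. Handing in.

```bash
python3 -c "
from cell import arm
print(arm.sign_off())"
```

```text
the job is handed in; nothing more can be done
None
```

I shut the valve against its stop, backed it off two full turns, and handed the job in at about 16 s. The gripper is still closed on the crank handle. The sign-off gives no verdict, so these are my own checks:

- **Shut:** turning clockwise, the wheel went solid at TCP (643.5, 20.2), about -24° round the wheel axis. I had predicted -23° from the pictures. It did not move under about 35 N, held for more than 0.2 s.
- **Two turns open:** after two anticlockwise circles the TCP rests at (643.5, 20.4), within about 0.2 mm of the stop position. That is well under 1° of error, assuming the handle did not slip in the grip, and nothing suggested it did. The largest sideways force I read on the turns was about 8 N.
- **Grip:** the opening reads 0.22, about the bar's width, at a commanded 50 N. The grasp point is about 5 mm above the middle of the handle, and the arm is at rest.
- **Bench and jar:** the ring, tray and bottle match the first pictures. The one mismatch was near the tweezers in the side view. I took that for arm shadow and did not measure it separately. I kept the gripper clear of the jar throughout and saw no sign of contact.

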